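Swing the bails in and stack the tray on the parts tote

TASK

First put the loose wheel nut standing to the left of the blue tote into the tote compartment that already holds a wheel nut, without upsetting the valve in the other one. Then swing both red-barred bail arms of the tote up and over until they lie fully in across its mouth, and finally lift the grey tray by its handle and stack it squarely centred on the two bails, its long side along the tote's long side and its two bottom ribs down between the bars, so that it sits level; then let go.

Things in the scene. Friction and masses are not known exactly. Their poses are not given: they have to be found in the camera images.
- tote: Blue open parts tote, fixed to the bench, outside 120 (x) x 200 (y) x 50 mm high, walls and floor 5 mm. Origin: centre of its underside, z up. A 4 mm wall at y = 0, top at z = 41 mm, parts it into a +y and a -y compartment. Pivot lugs on its long sides by the corners reach z = 64 mm. A bail arm is hinged at each short end, its legs outside the long sides at x = +-68 mm.
- bail_left (a joint): Hinge of the left bail (on the tote's +y end). Radians: 0 = lying level outwards beyond the tote's end (starts 0 to 0.5, that much raised), 1.57 = straight up, 3.14 = lying level inwards across the tote's mouth on its stop, bar then at tote y = +45 mm. Friction holds it wherever it is left (1 to 2 N at the bar moves it), so bring it right down onto the stop.
- bail_left_bar (a point): Middle of the left bail's red cross bar, on the bar's axis; moves with the bail. The bail is a U of wire, legs 50 mm from hinge axis to bar axis; its red cross bar is 10 mm thick, 128 mm long and runs along the tote's x. 
- bail_left_hinge (a point): Middle of the left bail's hinge axis, at tote y = +95 mm, z = 58 mm. Fixed to the tote; the axis runs along the tote's x.
- bail_right (a joint): Hinge of the right bail (on the tote's -y end). Radians: 0 = lying level outwards beyond the tote's end (starts 0 to 0.5, that much raised), 1.57 = straight up, 3.14 = lying level inwards across the tote's mouth on its stop, bar then at tote y = -45 mm. Friction holds it wherever it is left (1 to 2 N at the bar moves it), so bring it right down onto the stop.
- bail_right_bar (a point): Middle of the right bail's red cross bar, on the bar's axis; moves with the bail. The bail is a U of wire, legs 50 mm from hinge axis to bar axis; its red cross bar is 10 mm thick, 128 mm long and runs along the tote's x. 
- bail_right_hinge (a point): Middle of the right bail's hinge axis, at tote y = -95 mm, z = 58 mm. Fixed to the tote; the axis runs along the tote's x.
- tray: Loose grey tray, 100 (x) x 170 (y) mm, rim 51 mm above its origin, about 0.3 kg, same either way round; starts with its long side pointing away from the robot. Origin: centre of its underside at the ribs' lower edge. Two ribs along x, 10 mm thick, at y = +-32 mm, 6 mm below its floor, go between the bars (3 mm play); the floor rests on the bars, origin then 57 mm above the tote's.
- tray_handle (a point): Centre of the tray's black handle bar, which runs along the tray's y: 14 mm thick (x), 124 mm long, 16 mm high; 88 mm above the tray's origin, right above it. Posts at y = +-50 mm.
- lug_nut_loose: Shiny wheel nut standing on its flange on the bench left of the tote, 28 mm high, flange 24 mm wide, body about 22 mm. Origin: centre of its underside.
- lug_nut_stored: Dull grey wheel nut standing in one of the tote's compartments near the wall away from the robot (about 34 mm from the middle towards tote +x, about 70 mm from the middle wall), 26 mm high, 24 mm wide. Origin: centre of its underside. Which compartment varies.
- valve: Black tyre valve with a green cap, 20 mm wide and 50 mm high, standing in the other compartment in the corresponding place. Origin: centre of its underside.

How it is judged:
By the outcome, as a careful person would: the job done as asked, in the order asked, and still so for the second after the job is handed in, with the robot touching nothing.
It also fails if it takes over 72 s, if anything falls off the work surface, if the arm or the gripper's body presses on something with over 40 N, if the wrist force passes 120 N, or if a joint passes its speed limit or range.

ROBOT

A 6-joint arm with a two-finger parallel gripper is mounted at the origin on a cart in front of the work surface, level with it; the furniture and walls round the work are solid. World frame = base frame: x ahead of the robot, y to its left, z up, the work surface at z = 0. Lengths are in mm, angles in rad, forces in N, time in s.
With the tool pointing down it reaches from about 300 to 775 mm from the base axis. Payload 14.6 kg.
Tool frame: the origin (TCP) lies at the very end of the fingers, on their centre line; the grasp point (between the pads) lies 19 mm behind it; z points along the fingers, y is the line along which they close (so a half turn about z gives the same grasp; the last joint's range is limited). The gripper opens to 94 mm and grips with 3 to 60 N. Pads are 16 mm wide; open, the fingers measure 119 mm over their backs; the gripper's body (75 mm by 177 mm) begins 78 mm behind the grasp point.
Start: joints at [1.22, 0.3, 1.521, -0, 1.321, -0.067], TCP at [154.001, 527.99, 205.446] pointing down, gripper open.
Joint ranges: [-3.03, 3.03], [-0.79, 2.21], [0.23, 2.52], [-1.04, 4.18], [0, 3.07], [-2.55, 2.55]. Speed limits (rad/s): [2.22, 2.22, 2.57, 3.14, 3.14, 3.14].

INTERFACE

Orientations are given as a unit quaternion [w, x, y, z].
In Python, from bench import bot gives the robot as it stands.
- The arm moves only by the tool arm_command, never from a script. Its argument "deltas" is one flat list of numbers, 7 for each row, row after row: the shift along the tool's x, y, z in cm, then the turn, a rotation vector about the tool's x, y, z in degrees, then the closure in counts, from 0 (fully open) to 255 (shut). In form: [dx, dy, dz, rx, ry, rz, gripper, dx, dy, dz, rx, ry, rz, gripper, ...]. A call has 1 to 8 rows; each row is the pose to reach, as a shift and turn from the pose commanded when the call began, along the tool's axes at that moment; what a row does not reach only later rows make up. A row lasts 1/8 s, in which the tool goes at most 62.5 mm and 10.7 degrees, less where a joint would pass 70% of its speed; a pose out of reach is approached as far as the arm can. A call with a gripper value outside its range is refused whole. The fingers move at their own pace and stop on an object; "force" is the grip in N (left out, the last holds). Time passes only in rows, so rows that repeat a pose let the fingers close. It gives the time, the measured TCP pose, the force, the opening and the grip force at its end, in the units of the state.
- bot.get_state(): the state, without advancing time (a new reading comes with each control period).
- bot.camera(name): name is "side" or "top" or "wrist"; returns a dict with "image" (400x640x3 uint8, blue, green, red), "camera_matrix" (3x3 intrinsics, pixels), "R" (3x3) and "t" (3): a world point X has camera coordinates R X + t; the wrist camera has in their place "T_tool_cam" (4x4, takes a point from camera to tool coordinates, whose origin is the TCP and whose axes are the flange's). Camera axes: x right, y down, z forward; pixel columns grow to the right and rows downward; lengths in mm; the calibration is good to about 2 mm. A picture is of the moment at which its call begins: read the wrist's pose just before it. There is no depth.
- bot.hand_in(): hands the job in; it is judged then, once.
Trained networks look in a picture, given as the dict that the camera call returned (one of the last four; its "shot" number tells which), for a name from the list of things; names that differ only in an ending like _2 or _b are one class to them, and where a whole thing is asked for, a point or a joint stands for the part that bears it (a point fixed in the world has none). Each returns a list of dicts, best first, with "conf" (0 to 1); they miss things now and then, are a little off and sometimes report something else, mostly with a low value. They report only what shows in the picture. A call takes as long as a camera call.
- bot.find_in(picture, target): "at" ([column, row] in pixels, amid what is visible of it).
- bot.outline_of(picture, target): "pixels" (400x640 bool, what is visible of it) and "at" ([column, row] in pixels, amid what is visible of it).
The state is a dict: "time_s": time; "joint_positions": joint angles; "qvel": joint speeds; "tau": joint torques, N m; "eef_pos": TCP position; "orientation": TCP orientation; "ft_force": force on the tool from outside, world axes, zero at the start; "torque": the same for the moment, N m; "finger_gap": opening from 0.0 (shut) to 1.0 (fully open); "grasp_force": force on a finger pad.
Only numpy, scipy, OpenCV 4.12 (cv2) and the standard library are available. Lean on these libraries where they do the work, as an engineer would, in place of code of your own. Each camera call takes 0.05 s, during which the arm holds its last target. There are 200 camera calls.

## Working session

There is one attempt and no reset: what is moved stays moved. The work goes in short steps, Python scripts to look and compute and a tool call to move; the robot and the scene stay as the last step left them, time stands still between calls to the robot, and variables do not carry over. Pictures are saved under pics/ and viewed, at most 10 in all, crops included, and the job is handed in when it is done.

Besides the shell and the picture viewer there is one more tool, called after "Emit:" in YAML: its name, and indented under it one key for each argument. arm_command: Moves the arm, as the interface text tells. Its arguments: {"type":"object","properties":{"deltas":{"type":"array","items":{"type":"number"}},"force":{"type":"number"}},"required":["deltas"]}

```bash
mkdir -p pics
cat > h.py <<'E'
import numpy as np, cv2, pickle
from bench import bot
from scipy.spatial.transform import Rotation as Ro
NAMES=["tote","bail_left_bar","bail_right_bar","tray","tray_handle","lug_nut_loose","lug_nut_stored","valve"]
def ray(p,px):
    K=p["camera_matrix"];d=np.linalg.inv(K)@[px[0],px[1],1.]
    R=np.array(p["R"]);return -R.T@np.array(p["t"]),R.T@d
def onz(p,px,z):
    o,d=ray(p,px);return o+d*(z-o[2])/d[2]
def tri(ps,pxs):
    A=np.zeros((3,3));b=np.zeros(3)
    for p,q in zip(ps,pxs):
        o,d=ray(p,q);d=d/np.linalg.norm(d);M=np.eye(3)-np.outer(d,d);A+=M;b+=M@o
    return np.linalg.solve(A,b)
def wrist():
    s=bot.get_state();p=bot.camera("wrist")
    q=s["orientation"];R=Ro.from_quat([q[1],q[2],q[3],q[0]]).as_matrix()
    T=np.eye(4);T[:3,:3]=R;T[:3,3]=s["eef_pos"];W=T@np.array(p["T_tool_cam"])
    p["R"]=W[:3,:3].T;p["t"]=-W[:3,:3].T@W[:3,3];return p
E
python3 - <<'E'
from h import *
s=bot.get_state();print(s)
P={n:(bot.camera(n) if n!="wrist" else wrist()) for n in("side","top")}
cv2.imwrite("pics/a.png",P["side"]["image"]);cv2.imwrite("pics/b.png",P["top"]["image"])
for n in NAMES:
    g=[]
    for c,p in P.items():
        f=bot.find_in(p,n);print(n,c,[(np.round(x["at"]),round(x["conf"],2)) for x in f[:2]])
        if f:g.append((p,f[0]["at"]))
    if len(g)==2:print("   ",tri(*zip(*g)).round(1))
E
```

```text
{'time_s': 0.0, 'joint_positions': array([ 1.22044094e+00,  3.00447324e-01,  1.52157380e+00, -3.76289082e-05,
        1.32072732e+00, -6.66028551e-02]), 'qvel': array([ 1.17253845e-03, -6.48105952e-04, -3.11039763e-04, -1.06518199e-03,
       -7.19652889e-05, -5.34928520e-04]), 'tau': array([ 1.56053084e-03, -5.31818104e+01, -3.52732229e+01,  7.08701368e-02,
        2.45766516e-02, -1.33669610e-04]), 'eef_pos': array([153.89975556, 527.75032118, 204.90245935]), 'orientation': array([-1.01776850e-04,  1.41396132e-01,  9.89952928e-01, -5.69156659e-04]), 'ft_force': array([-0.53269427,  0.62952044, -0.07242173]), 'torque': array([0.01870983, 0.00439262, 0.02873341]), 'grasp_force': 0.0, 'finger_gap': 0.9977708940123283}
tote side [(array([316., 215.]), 0.86)]
tote top [(array([314., 202.]), 0.74)]
    [517.1  78.   23. ]
bail_left_bar side [(array([281., 180.]), 0.48)]
bail_left_bar top [(array([252., 199.]), 0.81), (array([440., 180.]), 0.3)]
    [511.9 237.4  46.8]
bail_right_bar side [(array([340., 218.]), 0.63), (array([348., 231.]), 0.54)]
bail_right_bar top [(array([372., 195.]), 0.79)]
    [514.  -53.3  97.3]
tray side [(array([426., 284.]), 0.77), (array([309., 198.]), 0.43)]
tray top [(array([443., 180.]), 0.65), (array([189., 202.]), 0.21)]
    [ 574.5 -250.3   33.7]
tray_handle side [(array([426., 287.]), 0.67)]
tray_handle top [(array([441., 181.]), 0.91)]
    [ 576.  -249.7   22.1]
lug_nut_loose side [(array([257., 167.]), 0.62), (array([338., 218.]), 0.51)]
lug_nut_loose top [(array([188., 209.]), 0.63)]
    [500.3 399.3  11.7]
lug_nut_stored side [(array([353., 229.]), 0.16)]
lug_nut_stored top []
valve side [(array([427., 286.]), 0.64), (array([314., 211.]), 0.46)]
valve top [(array([339., 189.]), 0.61)]
    [ 658.8  -59.  -181.6]
```

Run:
```python
import cv2,numpy as np
a=cv2.imread("pics/a.png")[100:360,200:520];b=cv2.imread("pics/b.png")[110:290,150:500]
a=cv2.resize(a,None,fx=2,fy=2,interpolation=cv2.INTER_CUBIC);b=cv2.resize(b,None,fx=2.28,fy=2.28,interpolation=cv2.INTER_CUBIC)
cv2.imwrite("pics/a2.png",a);cv2.imwrite("pics/b2.png",b)
```

```text
(no output)
```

View pics/a2.png

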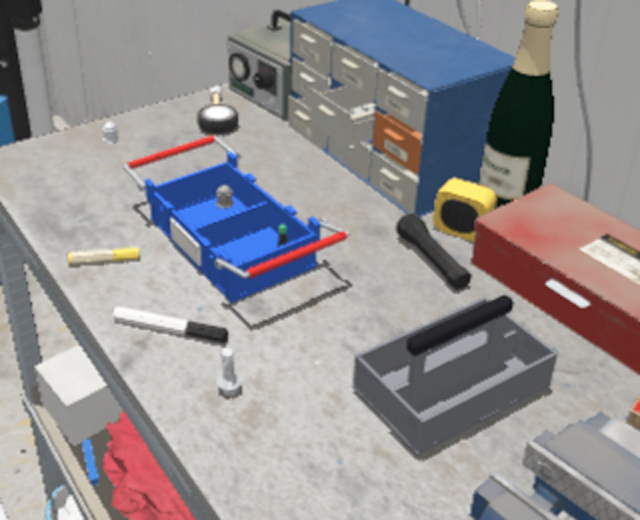

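View pics/b2.png

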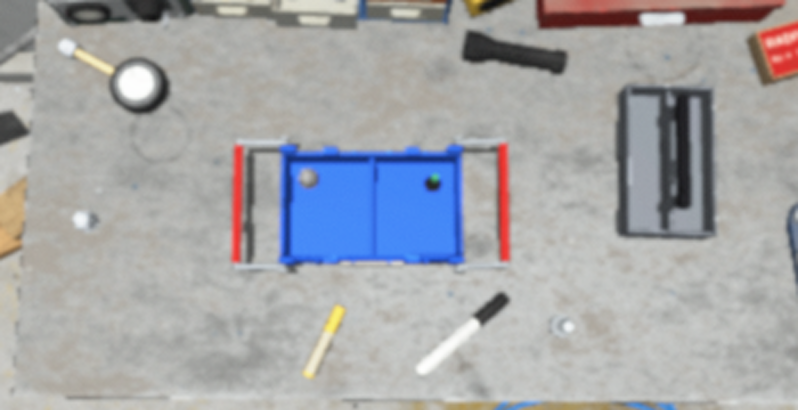

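The side view crop shows the stored nut at about (223,195) in the left (+y) compartment and the valve at (283,235) in the right one. The loose nut is at (110,130), and the tray is at right with its handle clear. The top view agrees: nut (84,219), red bars at columns 238 and 503, tray around (666,160).

Run:
```python
from h import *
P={n:bot.camera(n) for n in("side","top")}
t=P["top"];sd=P["side"]
print("cam top",ray(t,[320,200])[0])
def redboxes(p,roi):
    x0,y0,x1,y1=roi;im=p["image"].astype(int);m=((im[...,2]>130)&(im[...,1]<90)&(im[...,0]<90)).astype(np.uint8)
    k=np.zeros_like(m);k[y0:y1,x0:x1]=m[y0:y1,x0:x1]
    pts=np.argwhere(k)[:,::-1].astype(float);c=pts.mean(0);u,s,v=np.linalg.svd(pts-c,full_matrices=False);q=(pts-c)@v[0]
    return c,c+v[0]*q.min(),c+v[0]*q.max()
# crops scale: side 2 off(200,100); top 2.28 off (150,110)
for nm,rs,rt in(("L",(255,160,315,190),(248,165,262,235)),("R",(315,210,380,245),(365,165,378,235))):
    a=redboxes(sd,rs);b=redboxes(t,rt)
    print(nm,"mid",tri([sd,t],[a[0],b[0]]).round(1), "end-dir@z", (onz(t,b[2],70)-onz(t,b[1],70)).round(1))
def rect(n,z,p=t):
    o=bot.outline_of(p,n)[0];m=o["pixels"].astype(np.uint8)
    c=max(cv2.findContours(m,0,2)[0],key=cv2.contourArea)[:,0]
    w=np.array([onz(p,q,z)[:2] for q in c],np.float32);r=cv2.minAreaRect(w);print(n,z,np.round(r[0],1),np.round(r[1],1),round(r[2],1))
rect("tote",50);rect("tray",51);rect("tray_handle",88)
im=t["image"].astype(int);m=((im[...,0]>im[...,2]+60)&(im[...,0]>90)).astype(np.uint8);m[:160]=0;m[245:]=0;m[:,:262]=0;m[:,362:]=0
w=np.array([onz(t,q,50)[:2] for q in np.argwhere(m)[:,::-1]],np.float32);r=cv2.minAreaRect(w);print("blue",r)
for p in(sd,t):
  o=bot.outline_of(p,"lug_nut_loose");print([ (onz(p,x["at"],14).round(1),round(x["conf"],2)) for x in o])
  o=bot.find_in(p,"lug_nut_stored");print("stored",[ (onz(p,x["at"],18).round(1),round(x["conf"],2)) for x in o])
  o=bot.find_in(p,"valve");print("valve",[ (onz(p,x["at"],40).round(1),round(x["conf"],2)) for x in o])
w=wrist();o=bot.find_in(w,"lug_nut_loose");print("wrist",[ (onz(w,x["at"],14).round(1),round(x["conf"],2)) for x in o])
print(w["T_tool_cam"].round(2))
```

```text
cam top [ 371.52167528   78.04146153 1069.64356225]
L mid [517.8 228.2  60.6] end-dir@z [-118.3   -2.4    0. ]
R mid [518.9 -58.9  72.9] end-dir@z [-121.8   -2.3    0. ]
tote 50 [519.2  82.4] [146.7 302.1] 1.5
tray 51 [ 572.7 -244. ] [111.7 174.4] 89.2
tray_handle 88 [ 564.8 -233.6] [110.4 169.5] 88.6
blue ((520.1002807617188, 83.6343765258789), (131.53111267089844, 201.9845428466797), 0.8819465637207031)
[(array([550.7, 171.3,  14. ]), 0.16)]
stored [(array([554.9, 156.7,  18. ]), 0.4)]
valve [(array([550.2,  19. ,  40. ]), 0.57), (array([542.7, -30.5,  40. ]), 0.41)]
[(array([531.3, 225.8,  14. ]), 0.66)]
stored []
valve [(array([549.5,  13.8,  40. ]), 0.46), (array([ 575.3, -248.6,   40. ]), 0.29)]
wrist []
[[  -0.     -0.97   -0.25   71.97]
 [   1.     -0.      0.      0.25]
 [  -0.     -0.25    0.97 -180.67]
 [   0.      0.      0.      1.  ]]
```

Emit:
arm_command:
  deltas: [-6,-0.5,1.5,0,0,-3,0,-12,-1,3,0,0,-6,0,-18,-1.5,4.5,0,0,-9,0,-24,-2,6,0,0,-12,0,-30,-2.2,7.5,0,0,-15,0,-36.8,-2.7,8.5,0,0,-17.3,0,-36.8,-2.7,8.5,0,0,-17.3,0,-36.8,-2.7,8.5,0,0,-17.3,0]

```text
time_s: 2.55
eef_pos: [499.5, 399.0, 120.2]
orientation: [-0.0, -0.009, 1.0, -0.0]
ft_force: [-0.5, 0.7, -0.4]
finger_gap: 1.0
grasp_force: 0.0
```

```bash
cat >> h.py <<'E'
def pose():
    s=bot.get_state();q=s["orientation"];R=Ro.from_quat([q[1],q[2],q[3],q[0]]).as_matrix()
    return np.array(s["eef_pos"]),R,s
def plan(x,y,z,yaw=None):
    p,R,s=pose();d=R.T@(np.array([x,y,z])-p)/10
    if yaw is None: r=0
    else:
        T=np.c_[[np.sin(np.radians(yaw)),-np.cos(np.radians(yaw)),0],[np.cos(np.radians(yaw)),np.sin(np.radians(yaw)),0],[0,0,-1]]
        T[:,0]*=-1
        r=Ro.from_matrix(R.T@T).as_rotvec(degrees=True).round(2) if np.linalg.det(T)>0 else "bad"
    print("->",(x,y,z),"delta cm",d.round(2),"rot",r)
def st():
    p,R,s=pose();print("t",round(s["time_s"],2),"pos",p.round(1),"yaw",np.degrees(np.arctan2(R[1,1],R[0,1])).round(2),"F",np.round(s["ft_force"],1),"gap",round(s["finger_gap"]*94,1),"gf",round(s["grasp_force"],1))
E
python3 - <<'E'
from h import *
st();plan(500,399,120,91)
w=wrist();cv2.imwrite("pics/c.png",w["image"])
for o in bot.outline_of(w,"lug_nut_loose")[:2]:
    m=o["pixels"];ys,xs=np.nonzero(m);print(o["conf"],o["at"],onz(w,o["at"],14).round(1),xs.min(),xs.max(),ys.min(),ys.max())
E
```

```text
t 2.55 pos [499.5 399.  120.2] yaw 90.99 F [-0.5  0.7 -0.4] gap 94.0 gf 0.0
-> (500, 399, 120) delta cm [-0.05  0.    0.02] rot [-0.01 -0.03 -0.01]
0.89 [333.6, 191.3] [498.8 407.9  14. ] 321 344 182 207
```

View pics/c.png

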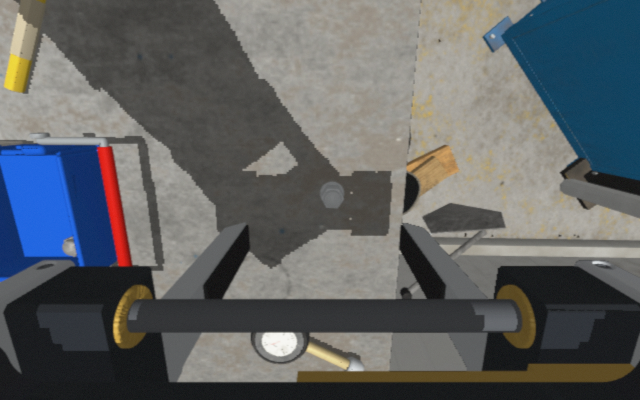

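The wrist view shows the loose nut at (333,194), between the fingers in the gripper's shadow; it works out at (499, 408).

Emit:
arm_command:
  deltas: [0,0.85,5,0,0,0,0,0,0.85,9,0,0,0,0,0,0.85,11.5,0,0,0,0,0,0.85,11.5,0,0,0,0,0,0.85,11.5,0,0,0,255,0,0.85,11.5,0,0,0,255,0,0.85,11.5,0,0,0,255,0,0.85,11.5,0,0,0,255]
  force: 20

```text
time_s: 3.65
eef_pos: [499.7, 407.6, 5.9]
orientation: [0.0, -0.009, 1.0, 0.0]
ft_force: [0.3, 0.5, 0.3]
finger_gap: 0.61
grasp_force: 0.0
```

Emit:
arm_command:
  deltas: [0,0,0,0,0,0,255,0,0,0,0,0,0,255,0,0,0,0,0,0,255,0,0,-4,0,0,0,255,0,0,-9,0,0,0,255,0,0,-14,0,0,0,255,0,0,-14,0,0,0,255]

```text
time_s: 4.53
eef_pos: [500.9, 408.5, 149.9]
orientation: [0.003, -0.009, 1.0, 0.002]
ft_force: [0.3, 0.4, -0.0]
finger_gap: 0.008
grasp_force: 0.0
```

The fingers are slower than I allowed for, so the lift began before they had closed. I'll reopen and look again.

Emit:
arm_command:
  deltas: [0,0,3,0,0,0,0,0,0,3,0,0,0,0,0,0,3,0,0,0,0,0,0,3,0,0,0,0,0,0,3,0,0,0,0,0,0,3,0,0,0,0,0,0,3,0,0,0,0,0,0,3,0,0,0,0]

```text
time_s: 5.52
eef_pos: [499.6, 407.5, 115.5]
orientation: [-0.0, -0.009, 1.0, 0.0]
ft_force: [0.2, -1.1, 0.2]
finger_gap: 0.82
grasp_force: 0.0
```

Run:
```python
from h import *
st()
w=wrist();cv2.imwrite("pics/d.png",w["image"][120:320,200:520])
for o in bot.outline_of(w,"lug_nut_loose")[:2]:
    m=o["pixels"];ys,xs=np.nonzero(m);print(o["conf"],o["at"],onz(w,o["at"],14).round(1),xs.min(),xs.max(),ys.min(),ys.max())
    q=onz(w,o["at"],14);plan(q[0],q[1],5,91)
```

```text
t 5.53 pos [499.6 407.5 115.5] yaw 91.04 F [ 0.2 -1.1  0.2] gap 77.1 gf 0.0
0.56 [324.5, 196.2] [502.6 407.8  14. ] 312 335 183 209
-> (np.float64(502.616436064509), np.float64(407.80454576709684), 5) delta cm [-0.31  0.02 11.05] rot [-0.   -0.    0.04]
0.34 [54.8, 249.6] [562.4 140.4  14. ] 49 61 240 257
-> (np.float64(562.4330507997507), np.float64(140.36746930790702), 5) delta cm [ -5.8  -26.82  11.05] rot [-0.   -0.    0.04]
```

View pics/d.png

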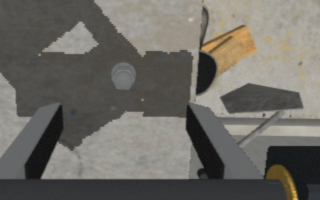

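The nut (crop 123,75) still stands between the fingers. This time I'll pre-close on the way down and wait for the grip.

Emit:
arm_command:
  deltas: [-0.2,0,4,0,0,0,110,-0.2,0,8,0,0,0,110,-0.2,0,11,0,0,0,110,-0.2,0,11,0,0,0,255,-0.2,0,11,0,0,0,255,-0.2,0,11,0,0,0,255,-0.2,0,11,0,0,0,255,-0.2,0,11,0,0,0,255]

```text
time_s: 6.62
eef_pos: [501.9, 407.7, 6.3]
orientation: [0.0, -0.009, 1.0, 0.0]
ft_force: [-0.9, -0.9, 6.4]
finger_gap: 0.211
grasp_force: 20.0
```

Emit:
arm_command:
  deltas: [0,0,0,0,0,0,255,0,0,0,0,0,0,255]

```text
time_s: 6.88
eef_pos: [501.9, 407.7, 6.3]
orientation: [0.0, -0.009, 1.0, 0.0]
ft_force: [-1.1, -0.8, 7.2]
finger_gap: 0.211
grasp_force: 20.0
```

Emit:
arm_command:
  deltas: [0,0,-4,0,0,0,255,0,0,-9,0,0,0,255,0,-5,-14,0,0,0,255,0,-11,-14,0,0,0,255,0,-17,-14,0,0,0,255,0,-23,-14,0,0,0,255,0,-27.5,-14,0,0,0,255,0,-27.5,-14,0,0,0,255]

```text
time_s: 7.88
eef_pos: [506.6, 130.2, 145.7]
orientation: [0.0, -0.007, 1.0, -0.0]
ft_force: [-0.7, 0.8, -0.3]
finger_gap: 0.212
grasp_force: 20.0
```

Run:
```python
from h import *
st()
w=wrist();cv2.imwrite("pics/e.png",w["image"])
for n,z in(("lug_nut_stored",18),("valve",30),("bail_left_bar",62),("bail_right_bar",73)):
    print(n,[(np.round(o["at"]),round(o["conf"],2),onz(w,o["at"],z).round(1)) for o in bot.find_in(w,n)[:2]])
```

```text
t 7.88 pos [506.6 130.2 145.7] yaw 90.84 F [-0.7  0.8 -0.3] gap 19.9 gf 20.0
lug_nut_stored [(array([109., 206.]), 0.27, array([530. , -94.6,  18. ]))]
valve []
bail_left_bar [(array([437., 183.]), 0.77, array([491.7, 229.1,  62. ]))]
bail_right_bar [(array([109., 204.]), 0.96, array([511.8, -54.8,  73. ]))]
```

View pics/e.png

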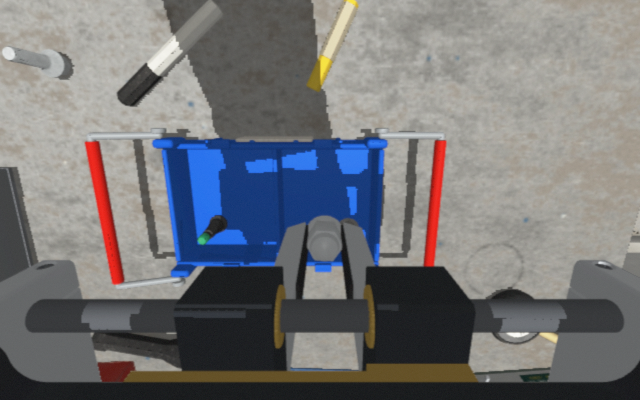

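The wrist view shows the held nut at (323,238), the divider at column 281, the valve at (212,230) in the other compartment, and the stored nut at (350,222) behind the held one. I can lower straight down.

Emit:
arm_command:
  deltas: [0.6,0.2,5,0,0,0,255,0.6,0.2,9.5,0,0,0,255,0.6,0.2,12.5,0,0,0,255,0.6,0.2,13.25,0,0,0,255,0.6,0.2,13.25,0,0,0,255,0.6,0.2,13.25,0,0,0,140,0.6,0.2,13.25,0,0,0,140,0.6,0.2,13.25,0,0,0,140]

```text
time_s: 9.12
eef_pos: [500.8, 134.5, 13.5]
orientation: [0.0, -0.009, 1.0, 0.0]
ft_force: [0.6, -0.1, -0.8]
finger_gap: 0.447
grasp_force: 0.0
```

Emit:
arm_command:
  deltas: [0,0,-0.5,0,0,0,140,0,0,-4,0,0,0,140,0,0,-8.5,0,0,0,140,0,0,-13,0,0,0,140,0,0,-13.5,0,0,0,140]

```text
time_s: 9.75
eef_pos: [501.7, 134.7, 151.3]
orientation: [0.003, -0.009, 1.0, 0.0]
ft_force: [-0.3, 0.1, -0.2]
finger_gap: 0.452
grasp_force: 0.0
```

Run:
```python
from h import *
st()
P={"side":bot.camera("side"),"top":bot.camera("top"),"w":wrist()}
a=P["side"]["image"][130:260,230:400];cv2.imwrite("pics/f.png",cv2.resize(a,None,fx=3,fy=3))
def red(p):
    im=p["image"].astype(int);m=((im[...,2]>110)&(im[...,1]<70)&(im[...,0]<70)).astype(np.uint8)
    n,l,s,c=cv2.connectedComponentsWithStats(m)
    for i in range(1,n):
        if s[i,4]>80:
            pts=np.argwhere(l==i)[:,::-1].astype(float);c0=pts.mean(0);v=np.linalg.svd(pts-c0,full_matrices=False)[2];q=(pts-c0)@v[0]
            print("   ",s[i],c0.round(1),(c0+v[0]*q.min()).round(1),(c0+v[0]*q.max()).round(1),onz(p,c0,63).round(1),onz(p,c0+v[0]*q.min(),63).round(1),onz(p,c0+v[0]*q.max(),63).round(1),onz(p,c0,73).round(1))
red(P["w"]);print(ray(P["w"],[0,0])[0].round(1))
```

```text
t 9.75 pos [501.7 134.7 151.3] yaw 91.04 F [-0.3  0.1 -0.2] gap 42.5 gf 0.0
    [  84  148   38  140 1745] [102.7 215.7] [116.1 286.4] [ 89.6 146.9] [521.4 -67.   63. ] [593.7 -65.9  63. ] [459.2 -67.9  63. ] [517.9 -59.5  73. ]
    [ 418  148   21  119 1205] [427.9 205.9] [433.4 147.6] [422.2 266.2] [506.8 228.2  63. ] [454.4 227.5  63. ] [566.8 229.1  63. ] [503.9 224.7  73. ]
[428.4 132.9 328.9]
```

View pics/f.png

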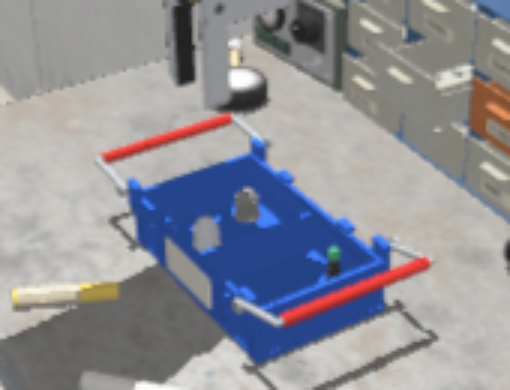

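Both nuts now stand in the left compartment, at crop (205,232) and (246,204), and the valve is upright at (334,260). Next is the left bail: grip its bar.

Emit:
arm_command:
  deltas: [-1,4.5,0,0,0,0,140,-1.8,9.35,1,0,0,0,140,-1.8,9.35,5,0,0,0,140,-1.8,9.35,9,0,0,0,140,-1.8,9.35,10.6,0,0,0,140,-1.8,9.35,10.6,0,0,0,255,-1.8,9.35,10.6,0,0,0,255,-1.8,9.35,10.6,0,0,0,255]
  force: 15

```text
time_s: 10.9
eef_pos: [517.4, 228.4, 43.2]
orientation: [0.001, -0.009, 1.0, 0.0]
ft_force: [-0.3, 0.4, 0.4]
finger_gap: 0.171
grasp_force: 0.0
```

Emit:
arm_command:
  deltas: [0,0,0,0,0,0,255,0,0,0,0,0,0,255,0,0,0,0,0,0,255]

```text
time_s: 11.28
eef_pos: [517.3, 229.1, 42.8]
orientation: [0.001, -0.009, 1.0, 0.001]
ft_force: [0.5, 5.1, 0.9]
finger_gap: 0.098
grasp_force: 15.0
```

Run:
```python
from h import *
st()
```

```text
t 11.28 pos [517.3 229.1  42.8] yaw 91.04 F [0.5 5.1 0.9] gap 9.2 gf 15.0
```

Emit:
arm_command:
  deltas: [0,-0.37,-1.45,0,0,0,255,0,-1.15,-2.72,0,0,0,255,0,-2.27,-3.71,0,0,0,255,0,-3.64,-4.32,0,0,0,255,0,-4.97,-4.5,0,0,0,255,0,-6.35,-4.31,0,0,0,255,0,-7.71,-3.68,0,0,0,255,0,-7.71,-3.68,0,0,0,255]

```text
time_s: 12.28
eef_pos: [518.7, 150.0, 78.9]
orientation: [0.0, -0.009, 1.0, -0.0]
ft_force: [1.5, -5.5, 5.7]
finger_gap: 0.094
grasp_force: 15.0
```

Run:
```python
from h import *
st()
```

```text
t 12.28 pos [518.7 150.   78.9] yaw 90.98 F [ 1.5 -5.5  5.7] gap 8.8 gf 15.0
```

Emit:
arm_command:
  deltas: [0,-1.12,0.99,0,0,0,255,0,-1.89,2.27,0,0,0,255,0,-2.21,3.48,0,0,0,255,0,-2.25,4.0,0,0,0,255,0,-2.25,4.0,0,0,0,255,0,-2.25,4.0,0,0,0,190,0,-2.25,4.0,0,0,0,190,0,-2.25,4.0,0,0,0,190]

```text
time_s: 13.28
eef_pos: [518.4, 128.6, 38.4]
orientation: [-0.0, -0.009, 1.0, -0.0]
ft_force: [0.6, -0.1, -0.1]
finger_gap: 0.253
grasp_force: 0.0
```

Emit:
arm_command:
  deltas: [0,0,-2,0,0,0,190,0,0,-4,0,0,0,255,0,0,-4,0,0,0,255,0,0,-4,0,0,0,255]

```text
time_s: 13.78
eef_pos: [518.3, 128.6, 77.9]
orientation: [-0.0, -0.009, 1.0, -0.0]
ft_force: [-0.1, 0.1, 0.6]
finger_gap: 0.007
grasp_force: 0.0
```

Run:
```python
from h import *
st()
w=wrist()
im=w["image"].astype(int);m=((im[...,2]>110)&(im[...,1]<70)&(im[...,0]<70)).astype(np.uint8)
n,l,s,c=cv2.connectedComponentsWithStats(m)
for i in range(1,n):
    if s[i,4]>80:print(s[i],c[i].round(1),onz(w,c[i],58).round(1),onz(w,c[i],73).round(1))
```

```text
t 13.78 pos [518.3 128.6  77.9] yaw 91.04 F [-0.1  0.1  0.6] gap 0.6 gf 0.0
[   0  130   50  135 2740] [ 23.2 195. ] [502.4 -75.   58. ] [498.3 -59.9  73. ]
[ 318  130   15   95 1286] [325.3 175.6] [485.5 128.6  58. ] [482.6 128.5  73. ]
```

Bar lies across the mouth at y≈129. Now press it onto its stop.

Emit:
arm_command:
  deltas: [0,0,1,0,0,0,255,0,0,1.4,0,0,0,255,0,0,1.6,0,0,0,255,0,0,1.7,0,0,0,255]

```text
time_s: 14.32
eef_pos: [518.5, 128.7, 62.6]
orientation: [-0.0, -0.009, 1.0, -0.0]
ft_force: [-11.1, -3.2, 23.9]
finger_gap: 0.005
grasp_force: 11.9
```

Emit:
arm_command:
  deltas: [0,0,-4,0,0,0,140,0,-5,-7,0,0,0,140,0,-11,-7,0,0,0,140,0,-16,-7,0,0,0,140,0,-18.85,-5,0,0,0,140,0,-18.85,-2,0,0,0,140,0,-18.85,0.7,0,0,0,140,0,-18.85,0.7,0,0,0,255]

```text
time_s: 15.32
eef_pos: [521.0, -59.6, 53.1]
orientation: [-0.002, -0.009, 1.0, 0.0]
ft_force: [0.5, 0.3, -0.5]
finger_gap: 0.383
grasp_force: 0.0
```

Emit:
arm_command:
  deltas: [0,0,0,0,0,0,255,0,0,0,0,0,0,255,0,0,0,0,0,0,255,0,0,0,0,0,0,255,0,0,0,0,0,0,255]

```text
time_s: 15.95
eef_pos: [522.4, -59.1, 55.3]
orientation: [0.001, -0.009, 1.0, 0.0]
ft_force: [1.5, 6.0, -1.1]
finger_gap: 0.101
grasp_force: 15.0
```

Emit:
arm_command:
  deltas: [0,0.53,-1.18,0,0,0,255,0,1.49,-2.33,0,0,0,255,0,2.75,-3.13,0,0,0,255,0,4.19,-3.53,0,0,0,255,0,5.68,-3.49,0,0,0,255,0,7.1,-3.01,0,0,0,255,0,8.3,-2.13,0,0,0,255,0,9.07,-1.15,0,0,0,255]

```text
time_s: 16.95
eef_pos: [521.0, 31.8, 66.5]
orientation: [0.001, -0.009, 1.0, 0.0]
ft_force: [4.5, -2.9, 2.1]
finger_gap: 0.101
grasp_force: 15.0
```

Emit:
arm_command:
  deltas: [0,0.51,1.14,0,0,0,255,0,0.72,2.2,0,0,0,255,0,0.72,2.4,0,0,0,255,0,0.72,2.4,0,0,0,190,0,0.72,2.4,0,0,0,190,0,0.72,2.4,0,0,0,190]

```text
time_s: 17.7
eef_pos: [519.9, 38.0, 42.0]
orientation: [-0.0, -0.009, 1.0, -0.0]
ft_force: [-0.1, 0.7, -0.0]
finger_gap: 0.258
grasp_force: 0.0
```

Emit:
arm_command:
  deltas: [0,0,-2,0,0,0,190,0,0,-4,0,0,0,255,0,0,-4,0,0,0,255,0,0,-4,0,0,0,255]

```text
time_s: 18.2
eef_pos: [519.9, 38.1, 81.5]
orientation: [-0.0, -0.009, 1.0, -0.0]
ft_force: [-0.7, -0.5, 0.1]
finger_gap: 0.01
grasp_force: 0.0
```

Run:
```python
from h import *
st()
w=wrist()
im=w["image"].astype(int);m=((im[...,2]>110)&(im[...,1]<70)&(im[...,0]<70)).astype(np.uint8)
n,l,s,c=cv2.connectedComponentsWithStats(m)
for i in range(1,n):
    if s[i,4]>80:print(s[i],c[i].round(1),onz(w,c[i],58).round(1),onz(w,c[i],73).round(1))
```

```text
t 18.2 pos [519.9  38.1  81.5] yaw 91.03 F [-0.7 -0.5  0.1] gap 0.9 gf 0.0
[ 319  130   15   95 1283] [325.6 175.2] [487.5  38.4  58. ] [484.6  38.2  73. ]
[ 440  130   33  170 2355] [455.6 213.5] [513.  129.6  58. ] [508.3 122.8  73. ]
```

Emit:
arm_command:
  deltas: [0,0,1.3,0,0,0,255,0,0,1.7,0,0,0,255,0,0,1.95,0,0,0,255,0,0,2.05,0,0,0,255]

```text
time_s: 18.75
eef_pos: [520.0, 38.2, 62.6]
orientation: [-0.0, -0.009, 1.0, -0.0]
ft_force: [-11.6, 0.6, 24.4]
finger_gap: 0.003
grasp_force: 12.1
```

Emit:
arm_command:
  deltas: [0,0,-5,0,0,0,0,0,0,-10,0,0,0,0,0,-5,-14,0,0,0,0,0,-11,-14,0,0,0,0,0,-17,-14,0,0,0,0,-2,-23,-14,0,0,0,0,-4,-27,-14,0,0,0,0,-4,-27,-14,0,0,0,0]

```text
time_s: 19.75
eef_pos: [565.3, -233.5, 200.3]
orientation: [-0.001, -0.008, 1.0, 0.0]
ft_force: [0.0, 0.7, -0.3]
finger_gap: 0.818
grasp_force: 0.0
```

Run:
```python
from h import *
st()
t=bot.camera("top");w=wrist();cv2.imwrite("pics/g.png",w["image"])
for n,z in(("tray_handle",90),("tray",51)):
  for o in bot.outline_of(w,n)[:1]:
    m=o["pixels"].astype(np.uint8);c=max(cv2.findContours(m,0,2)[0],key=cv2.contourArea)[:,0]
    r=cv2.minAreaRect(np.array([onz(w,q,z)[:2] for q in c],np.float32));print(n,round(o["conf"],2),onz(w,o["at"],z).round(1),r)
# bars in top view: find positions now
im=t["image"].astype(int);m=((im[...,2]>130)&(im[...,1]<90)&(im[...,0]<90)).astype(np.uint8);m[:,:262]=0;m[:,362:]=0;m[:165]=0;m[235:]=0
n,l,s,c=cv2.connectedComponentsWithStats(m)
for i in range(1,n):
    if s[i,4]>40:
        pts=np.argwhere(l==i)[:,::-1].astype(float);v=np.linalg.svd(pts-pts.mean(0),full_matrices=False)[2][0];q=(pts-pts.mean(0))@v
        a,b=[onz(t,pts.mean(0)+v*k,61)for k in(q.min(),q.max())];print("bar",a.round(1),b.round(1),((a+b)/2).round(1))
```

```text
t 19.75 pos [ 565.3 -233.5  200.3] yaw 90.88 F [ 0.   0.7 -0.3] gap 76.9 gf 0.0
tray_handle 0.76 [ 559.6 -251.1   90. ] ((567.1840209960938, -247.76498413085938), (88.88221740722656, 149.85296630859375), 88.92729187011719)
tray 0.96 [ 568.5 -250.6   51. ] ((577.0493774414062, -249.1938018798828), (99.68697357177734, 169.824462890625), 88.95905303955078)
bar [577.8 127.6  61. ] [458.2 126.6  61. ] [518.  127.1  61. ]
bar [579.2  39.3  61. ] [459.2  37.   61. ] [519.2  38.2  61. ]
```

View pics/g.png

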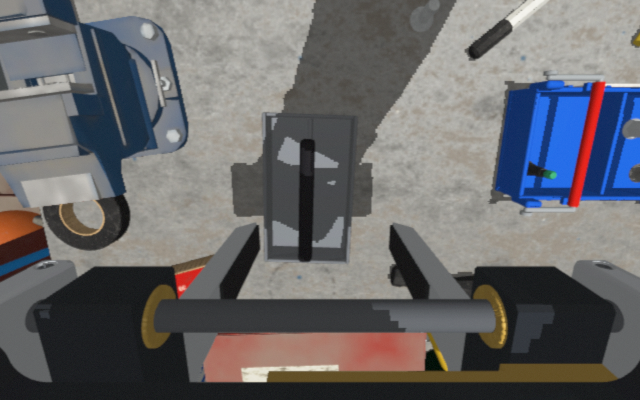

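The wrist view shows the handle from (308,140) to (305,260), inside the tray rim (263–357, 113–262). The rim rectangle measures 99.7 × 169.8 mm, so its centre at (577, −249) can be trusted.

Run:
```python
from h import *
w=wrist();im=w["image"].max(2);k=np.zeros_like(im);k[130:268,294:322]=(im[130:268,294:322]<45)
n,l,s,c=cv2.connectedComponentsWithStats(k.astype(np.uint8));i=1+np.argmax(s[1:,4]);print(s[i])
q=np.array([onz(w,p[::-1],93)[:2] for p in np.argwhere(l==i)],np.float32);print(cv2.minAreaRect(q),q.mean(0))
st();plan(577,-249.2,69,89)
```

```text
[ 297  139   16  121 1585]
((576.3367919921875, -249.7482147216797), (13.837386131286621, 122.23955535888672), 89.53458404541016) [ 574.7682  -249.67882]
t 20.0 pos [ 565.1 -230.1  202. ] yaw 91.1 F [-0.4  0.2 -0. ] gap 93.6 gf 0.0
-> (577, -249.2, 69) delta cm [-1.15 -1.93 13.3 ] rot [-0.    0.01  2.1 ]
```

Emit:
arm_command:
  deltas: [-1.15,-1.95,3,0,0,1.9,100,-1.15,-1.95,7,0,0,1.9,140,-1.15,-1.95,11,0,0,1.9,140,-1.15,-1.95,13.3,0,0,1.9,140,-1.15,-1.95,13.3,0,0,1.9,200,-1.15,-1.95,13.3,0,0,1.9,255,-1.15,-1.95,13.3,0,0,1.9,255,-1.15,-1.95,13.3,0,0,1.9,255]
  force: 45

```text
time_s: 21.0
eef_pos: [577.3, -250.5, 69.6]
orientation: [0.001, 0.007, 1.0, -0.0]
ft_force: [0.1, 0.5, -0.1]
finger_gap: 0.182
grasp_force: 0.0
```

Emit:
arm_command:
  deltas: [0,0,0,0,0,0,255,0,0,0,0,0,0,255,0,0,0,0,0,0,255,0,0,0,0,0,0,255]

```text
time_s: 21.5
eef_pos: [577.2, -250.4, 69.2]
orientation: [0.0, 0.007, 1.0, -0.0]
ft_force: [-1.2, 1.7, 4.9]
finger_gap: 0.146
grasp_force: 45.0
```

Run:
```python
from h import *
st();plan(577,-249,230,89)
```

```text
t 21.5 pos [ 577.2 -250.4   69.2] yaw 89.14 F [-1.2  1.7  4.9] gap 13.7 gf 45.0
-> (577, -249, 230) delta cm [  0.02   0.13 -16.08] rot [-0.01  0.03  0.14]
```

Emit:
arm_command:
  deltas: [0,0,-1,0,0,0,255,0,0,-4,0,0,0,255,0,0,-8,0,0,0,255,0,0,-12,0,0,0,255,0,0,-14,0,0,0,255,0,0,-14,0,0,0,255]

```text
time_s: 22.25
eef_pos: [577.3, -250.6, 210.2]
orientation: [0.001, 0.008, 1.0, -0.001]
ft_force: [-0.8, -0.5, -3.2]
finger_gap: 0.147
grasp_force: 45.0
```

Emit:
arm_command:
  deltas: [0.5,2.5,0,0,0,6,255,1.2,6.5,0,0,0,16,255,2,10.5,0,0,0,26,255,2.8,14.5,0,0,0,36,255,3.6,18.5,0,0,0,46,255,4.4,22.5,0,0,0,56,255,5,26,0,0,0,64,255,5.5,29,0,0,0,70,255]

```text
time_s: 23.25
eef_pos: [525.5, 41.6, 207.4]
orientation: [-0.001, 0.581, 0.814, -0.001]
ft_force: [0.9, -0.7, -2.9]
finger_gap: 0.144
grasp_force: 45.0
```

Run:
```python
from h import *
st();plan(519.3,84,205,1.1)
```

```text
t 23.25 pos [525.5  41.6 207.4] yaw 18.93 F [ 0.9 -0.7 -2.9] gap 13.6 gf 45.0
-> (519.3, 84, 205) delta cm [4.21 0.79 0.24] rot [-0.12 -0.02 17.83]
```

Emit:
arm_command:
  deltas: [1.5,0.3,0.5,0,0,7,255,3,0.6,1.5,0,0,14,255,4.2,0.8,3,0,0,17.9,255,4.2,0.8,4.5,0,0,17.9,255,4.2,0.8,5.5,0,0,17.9,255,4.2,0.8,5.5,0,0,17.9,255,4.2,0.8,5.5,0,0,17.9,255]

```text
time_s: 24.12
eef_pos: [520.4, 82.4, 154.1]
orientation: [0.0, 0.699, 0.715, 0.0]
ft_force: [0.3, 0.4, -1.5]
finger_gap: 0.142
grasp_force: 45.0
```

Run:
```python
from h import *
st()
t=bot.camera("top");s=bot.camera("side");w=wrist()
A=cv2.resize(s["image"][120:270,230:400],None,fx=2.35,fy=2.35);B=cv2.resize(w["image"],(640,400))
cv2.imwrite("pics/h.png",B)
C=np.zeros((A.shape[0],400+0,3),np.uint8);b=cv2.resize(t["image"][130:260,240:380],None,fx=2.7,fy=2.7);C[:b.shape[0],:b.shape[1]]=b
cv2.imwrite("pics/i.png",np.hstack([A,C]))
p,R,_=pose();zt=p[2]-69.2
for n,z in(("tray",zt+51),):
  for c,pp in(("w",w),("top",t)):
   for o in bot.outline_of(pp,n)[:1]:
    m=o["pixels"].astype(np.uint8);k=max(cv2.findContours(m,0,2)[0],key=cv2.contourArea)[:,0]
    print(n,c,round(o["conf"],2),cv2.minAreaRect(np.array([onz(pp,q,z)[:2] for q in k],np.float32)))
def red(p):
    im=p["image"].astype(int);m=((im[...,2]>110)&(im[...,1]<80)&(im[...,0]<80)).astype(np.uint8)
    n,l,s,c=cv2.connectedComponentsWithStats(m)
    for i in range(1,n):
        if 15<s[i,4]<2500:print("red",s[i],c[i].round(1),onz(p,c[i],58).round(1))
red(w);
```

```text
t 24.12 pos [520.4  82.4 154.1] yaw 1.24 F [ 0.3  0.4 -1.5] gap 13.3 gf 45.0
tray w 0.62 ((522.4713134765625, 97.40612030029297), (99.8182144165039, 143.00735473632812), 1.236671805381775)
tray top 0.69 ((528.803466796875, 28.987319946289062), (18.676708221435547, 13.805030822753906), 0.392021507024765)
red [590 197  47  39 135] [613.4 206.4] [795.   78.3  58. ]
red [588 236  17  23  48] [597.7 243.9] [789.6  40.1  58. ]
red [611 237   8  25  26] [614.5 248.8] [807.4  35.2  58. ]
red [ 79 279  67   7 351] [112.  282.1] [311.  -11.4  58. ]
red [ 80 287  67  12 359] [107.8 292.1] [305.  -22.8  58. ]
red [  91  333   66   38 1844] [123.3 351.3] [310.4 -94.5  58. ]
red [520 372  16  10  35] [525.6 374.3] [ 748.5 -115.7   58. ]
red [101 374  12   8  49] [106. 378.] [ 286.3 -130.    58. ]
```

View pics/h.png

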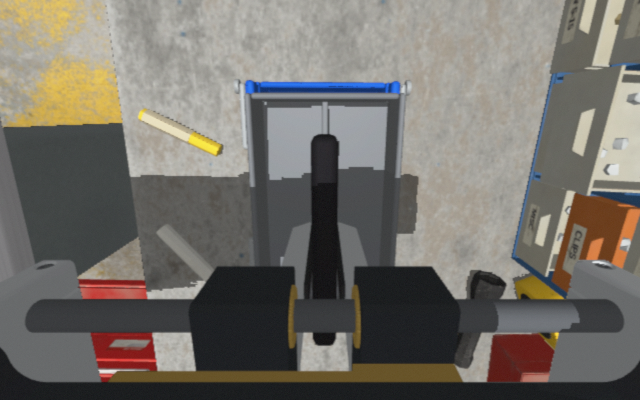

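View pics/i.png

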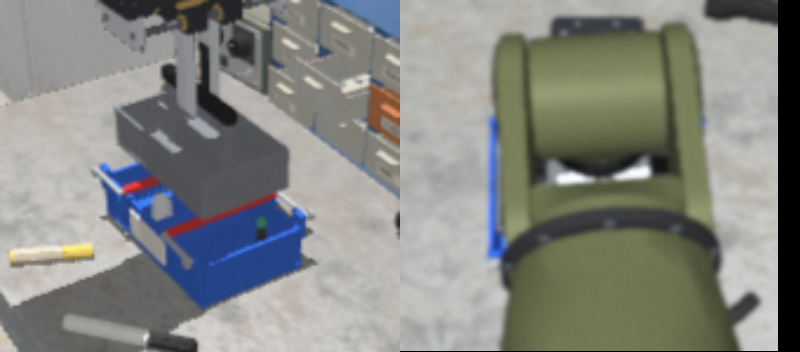

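The wrist view shows the tray's far rim at row ~97 and the tote's blue end at row ~85, with the hinge ends at (237,87) and (407,87). The side view shows the tray hovering over both lowered bars, with the nuts and valve upright. I'll work out the tray's offset from the tote in this one view.

Run:
```python
from h import *
w=wrist();st();im=w["image"].astype(int)
zt=pose()[0][2]-69.2
b=(im[...,0]>im[...,2]+70)
for c in(275,300,350,375):
    r=np.nonzero(b[70:110,c])[0]+70
    print(c,"blue rows",r.min(),r.max(),"tote end y@50",onz(w,[c,r.min()-.5],50)[:2].round(1),"px",[int(v) for v in im[88:104,c].mean(1)])
    for rr in (93,94,95): print("   rim y@row",rr,onz(w,[c,rr],zt+51)[1].round(1),end="")
    print()
r=120
print([tuple(v) for v in im[r,232:275:1]][::2])
print("sum",[int(v) for v in im[r,228:275].mean(1)]);print([int(v) for v in im[r,372:420].mean(1)])
for c in(240,245,250,398,403,408):print(c,"x@58",onz(w,[c,r],58)[0].round(1),"x@rim",onz(w,[c,r],zt+51)[0].round(1))
m=b[70:100];xs=np.nonzero(m[:,200:450].any(0))[0]+200;print("blue cols",xs.min(),xs.max(),[onz(w,[x,87],60).round(1) for x in(xs.min()-.5,xs.max()+.5)])
```

```text
t 24.43 pos [520.3  82.7 154. ] yaw 1.24 F [ 0.4 -0.5 -2.9] gap 13.4 gf 45.0
275 blue rows 82 91 tote end y@50 [477.1 183.2] px [61, 58, 60, 71, 90, 123, 143, 153, 149, 132, 112, 74, 66, 70, 79, 80]
   rim y@row 93 168.3   rim y@row 94 167.8   rim y@row 95 167.2
300 blue rows 82 91 tote end y@50 [498.9 183.7] px [62, 58, 58, 68, 88, 123, 142, 152, 147, 132, 111, 74, 64, 69, 81, 82]
   rim y@row 93 168.7   rim y@row 94 168.1   rim y@row 95 167.5
350 blue rows 83 91 tote end y@50 [542.6 183.8] px [70, 57, 57, 67, 92, 121, 142, 149, 146, 132, 113, 76, 64, 66, 79, 82]
   rim y@row 93 169.3   rim y@row 94 168.8   rim y@row 95 168.2
375 blue rows 83 91 tote end y@50 [564.5 184.3] px [75, 60, 57, 64, 89, 120, 142, 148, 145, 132, 113, 77, 65, 67, 77, 81]
   rim y@row 93 169.7   rim y@row 94 169.1   rim y@row 95 168.5
[(np.int64(167), np.int64(176), np.int64(180)), (np.int64(175), np.int64(181), np.int64(184)), (np.int64(169), np.int64(176), np.int64(178)), (np.int64(159), np.int64(168), np.int64(172)), (np.int64(156), np.int64(163), np.int64(166)), (np.int64(196), np.int64(195), np.int64(190
[... 725 characters left out ...]
160))]
sum [170, 165, 167, 168, 174, 180, 180, 178, 174, 168, 166, 165, 161, 172, 193, 206, 201, 170, 142, 150, 153, 141, 119, 92, 68, 65, 63, 65, 63, 64, 64, 63, 64, 64, 64, 70, 78, 81, 86, 127, 160, 163, 163, 164, 164, 164, 164]
[162, 162, 162, 162, 162, 162, 160, 162, 160, 161, 160, 162, 161, 157, 133, 87, 68, 68, 69, 68, 68, 70, 68, 67, 68, 71, 93, 123, 142, 151, 152, 153, 163, 171, 173, 171, 168, 164, 162, 162, 159, 157, 157, 158, 161, 162, 167, 170]
240 x@58 447.1 x@rim 467.7
245 x@58 451.5 x@rim 470.8
250 x@58 455.8 x@rim 474.0
398 x@58 585.3 x@rim 567.0
403 x@58 589.7 x@rim 570.2
408 x@58 594.1 x@rim 573.3
blue cols 245 399 [array([452.7, 177.3,  60. ]), array([583.9, 180.1,  60. ])]
```

Emit:
arm_command:
  deltas: [0.04,-0.1,0.6,0,0,0.2,255,0.04,-0.1,1.2,0,0,0.2,255,0.04,-0.1,1.8,0,0,0.2,255,0.04,-0.1,2.1,0,0,0.2,255,0.04,-0.1,2.3,0,0,0.2,255,0.04,-0.1,2.5,0,0,0.2,255]

```text
time_s: 25.18
eef_pos: [519.2, 83.1, 128.7]
orientation: [0.0, 0.701, 0.714, 0.0]
ft_force: [0.8, -0.2, -2.3]
finger_gap: 0.144
grasp_force: 45.0
```

No contact force with the ribs already below the bar tops, so they're between the bars. Seat it.

Emit:
arm_command:
  deltas: [0,0,0.1,0,0,0,255,0,0,0.2,0,0,0,255,0,0,0.27,0,0,0,255,0,0,0.27,0,0,0,255]

```text
time_s: 25.68
eef_pos: [519.3, 83.1, 126.3]
orientation: [0.0, 0.701, 0.713, 0.0]
ft_force: [0.1, 1.0, -0.1]
finger_gap: 0.143
grasp_force: 45.0
```

Emit:
arm_command:
  deltas: [0,0,0.05,0,0,0,190,0,0,0.05,0,0,0,150,0,0,0.05,0,0,0,150,0,0,0.05,0,0,0,150,0,0,0.05,0,0,0,150,0,0,-3,0,0,0,150,0,0,-7,0,0,0,150,0,0,-12,0,0,0,150]

```text
time_s: 26.68
eef_pos: [518.7, 83.1, 246.8]
orientation: [-0.0, 0.701, 0.714, -0.001]
ft_force: [0.5, -0.5, 0.8]
finger_gap: 0.411
grasp_force: 0.0
```

Emit:
arm_command:
  deltas: [0,6,0,0,0,0,150,-4,6,0,0,0,0,150,-10,6,0,0,0,0,150,-16,6,0,0,0,0,150,-22,6,0,0,0,0,150,-27,6,0,0,0,0,150,-27,6,0,0,0,0,150,-27,6,0,0,0,0,150]

```text
time_s: 27.68
eef_pos: [584.0, -185.3, 245.9]
orientation: [-0.0, 0.701, 0.713, 0.0]
ft_force: [0.4, -0.2, 0.1]
finger_gap: 0.41
grasp_force: 0.0
```

Run:
```python
from h import *
st()
t=bot.camera("top");s=bot.camera("side")
A=cv2.resize(s["image"][120:270,230:400],None,fx=2.35,fy=2.35)[:350];b=cv2.resize(t["image"][130:260,240:380],None,fx=2.7,fy=2.7)[:350]
cv2.imwrite("pics/j.png",np.hstack([A,b]))
o=bot.outline_of(t,"tray")[0];k=max(cv2.findContours(o["pixels"].astype(np.uint8),0,2)[0],key=cv2.contourArea)[:,0]
print(cv2.minAreaRect(np.array([onz(t,q,108)[:2] for q in k],np.float32)))
```

```text
t 27.68 pos [ 584.  -185.3  245.9] yaw 1.04 F [ 0.4 -0.2  0.1] gap 38.6 gf 0.0
((517.6729125976562, 82.92735290527344), (102.64361572265625, 168.02688598632812), 0.7045642733573914)
```

View pics/j.png

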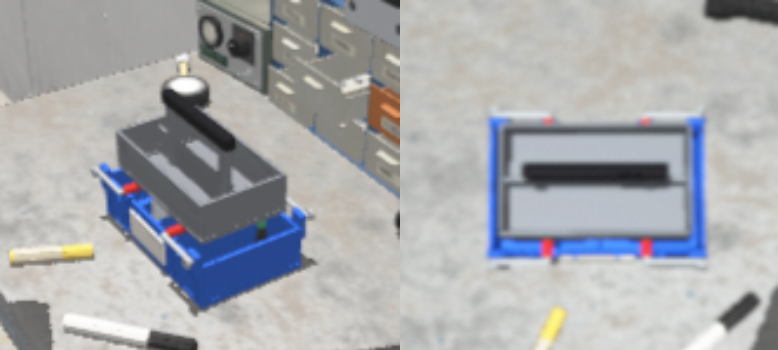

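The tray sits level on both bars. In the top view its centre is (517.7, 82.9), against (518.6, 82.7) for the middle of the bars, with bar ends showing on both sides. The valve still stands.

```bash
python3 -c "
from bench import bot
print(bot.hand_in())"
```

```text
the job is handed in; nothing more can be done
None
```

The job is handed in, 28 s into the 72 s allowed: the loose nut stands beside the stored nut with the valve still upright, both bails are on their stops, and the tray is released, level and centred to about 1 mm by the top camera; the first nut grasp closed too late and was repeated without upsetting it.

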